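Work a length of square tube past a post into its bay

TASK

Put the length of square steel tube away by pushing it along the bench: angle its left end in behind the short post, then swing the other end in, until the tube lies between the two end stops of the bay, flat against the back rail along its whole length. Keep it flat on the bench throughout: push it, do not lift or tip it. Leave the other objects where they stand.

Things in the scene. Friction and masses are not known exactly. Their poses are not given: they have to be found in the camera images.
- tube: loose square steel tube, 180 mm long, 22x22 mm in section, about 0.3 kg, flat on the bench in front of the bay. Origin at the centre of its underside; y along its length, x across it, z up. It starts roughly parallel to the rail (within 0.2 rad), its left end (+y) to the right of the post's line
- tube_left (a point): centre of the tube's left end face (its +y end, to the robot's left at the start), 11 mm above its underside
- tube_right (a point): centre of the tube's right end face (its -y end), 11 mm above its underside
- bay: fixed storage bay: aluminium back rail with an end stop at each end, open to the robot, no floor. Origin on the bench at mid-length of the rail's front face; x points into the rail (away from the robot), y along it to the left. Rail face at x = 0; stops' inner faces at y = +-115 mm, stops 14 mm thick, running to x = -40 mm; all 28 mm high, rail 14 mm thick
- post: fixed dark steel post, 18 mm in diameter, 45 mm high, in front of the left half of the bay; origin at its foot on its axis, 61 mm in front of the rail's face (52 mm free between post and rail), 50 to 60 mm left of the bay's middle; axes as the bay's. Between post and right stop there is less room than the tube is long
- end_cap: bystander: pale flanged end cap, 52 mm in diameter, 18 mm high; origin at the centre of its underside
- square_block: bystander: ground steel block 30x45x40 mm; origin at the centre of its underside
- oil_dropper: bystander: small brown dropper bottle, 33 mm in diameter, 102 mm high; origin at the centre of its underside
- bracket: bystander: small L-shaped bracket 40x50x36 mm; origin at the centre of its underside
Not all that is in view belongs to the job. There is more than one size of the tube; the job needs the larger.

How it is judged:
By the outcome, as a careful person would: the job done as asked, in the order asked, and still so for the second after the job is handed in, with the robot touching nothing.
It also fails if it takes over 72 s, if anything falls off the work surface, if the arm or the gripper's body presses on something with over 40 N, if the wrist force passes 120 N, or if a joint passes its speed limit or range.

ROBOT

A 6-joint arm with a two-finger parallel gripper is mounted at the origin on a cart in front of the work surface, level with it; the furniture and walls round the work are solid. World frame = base frame: x ahead of the robot, y to its left, z up, the work surface at z = 0. Lengths are in m, angles in rad, forces in N, time in s.
With the tool pointing down it reaches from about 0.225 to 0.875 m from the base axis. Payload 3.4 kg.
Tool frame: the origin (TCP) lies at the very end of the fingers, on their centre line; the grasp point (between the pads) lies 19 mm behind it; z points along the fingers, y is the line along which they close (so a half turn about z gives the same grasp; the last joint's range is limited). The gripper opens to 85 mm and grips with 20 to 120 N. Pads are 22 mm wide; open, the fingers measure 114 mm over their backs; the gripper's body (76 mm by 85 mm) begins 54 mm behind the grasp point. The pads swing forward as they close: fully open they stand 13 mm farther back than shut.
Start: joints at [1.221, 0.276, 1.505, -0, 1.361, -0.121], TCP at [0.13, 0.56, 0.231] pointing down, gripper open.
Joint ranges: [-2.89, 2.89], [-0.75, 2.08], [0.22, 2.7], [-1.18, 4.32], [0.11, 2.71], [-2.7, 2.7]. Speed limits (rad/s): [2.57, 2.57, 3.14, 3.14, 3.14, 3.14].

INTERFACE

Orientations are given as a unit quaternion [w, x, y, z].
In Python, from rig import readout, vision, manip gives the robot as it stands.
- The arm moves only by the shell command python3 -m handwheel 'ROWS' [FORCE]. ROWS is JSON, a list of rows, each a list of 3 entries, a list of its own where there are three numbers: the shift along the tool's x, y, z in mm, then the turn, a rotation vector about the tool's x, y, z in units of 6 degrees (1.0 is 6 degrees), then the closure, from -1 (fully open) to 1 (shut), so that 0 is half open. A call has 1 to 20 rows; each row shifts and turns the commanded pose from where the row before left it, along the tool's axes as they then stand; what a row does not reach is not made up. A row lasts 1/8 s, in which the tool goes at most 62.5 mm and 10.7 degrees, less where a joint would pass 70% of its speed; a pose out of reach is approached as far as the arm can. A call is refused whole if a number of a shift passes 62.5 or a number of a turn 1, either way. A call with a gripper value outside its range is refused whole. The fingers move at their own pace and stop on an object; FORCE is the grip in N (left out, the last holds). Time passes only in rows, so rows that do not move let the fingers close. It gives the time, the measured TCP pose, the force, the opening and the grip force at its end, in the units of the state.
- readout.get_state(): the state, without advancing time (a new reading comes with each control period).
- vision.get_image(name): name is "side" or "top"; returns the picture (420x560x3 uint8, blue, green, red); there is no depth.
- vision.camera_params(name): a dict with "intrinsics" (3x3 intrinsics, pixels), "rvec" (rotation vector, rad) and "tvec" (3), from world to camera coordinates, as OpenCV has them. Camera axes: x right, y down, z forward; pixel columns grow to the right and rows downward; lengths in m; the calibration is good to about 2 mm. A picture is of the moment at which its call begins. camera_params takes no time and is no camera call.
- manip.sign_off(): hands the job in; it is judged then, once.
The state is a dict: "clock": time; "qpos": joint angles; "qd": joint speeds; "effort": joint torques, N m; "position": TCP position; "ee_rot": TCP orientation; "contact_force": force on the tool from outside, world axes, zero at the start; "moment": the same for the moment, N m; "width": finger opening in m; "gripper_force": force on a finger pad.
Only numpy, scipy, OpenCV 4.12 (cv2) and the standard library are available. Lean on these libraries where they do the work, as an engineer would, in place of code of your own. Each camera call takes 0.05 s, during which the arm holds its last target. There are 200 camera calls.

## Working session

There is one attempt and no reset: what is moved stays moved. The work goes in short steps, Python scripts to look and compute and a shell command to move; the robot and the scene stay as the last step left them, time stands still between calls to the robot, and variables do not carry over. Pictures are saved under pics/ and viewed, at most 13 in all, crops included, and the job is handed in when it is done.

```bash
ls; mkdir -p pics
python3 - <<'E'
from rig import readout, vision
import cv2,numpy as np
s=readout.get_state();print(s['clock'],s['position'],s['ee_rot'],s['width'],s['contact_force'])
for n in('top','side'):
    im=vision.get_image(n);cv2.imwrite(f'pics/{n}0.png',im)
    p=vision.camera_params(n);R=cv2.Rodrigues(np.array(p['rvec']))[0];print(n,np.array(p['intrinsics'])[0],-R.T@np.array(p['tvec']).ravel(),R[2])
E
```

```text
pics
0.0 [0.13025171 0.55951172 0.23042928] [-2.17820872e-04  1.14158990e-01  9.93462065e-01 -8.95734647e-04] 0.08513185845674555 [-0.43738344 -0.34612131  0.33351695]
top [479.83799984   0.         268.87770939] [ 0.39777271 -0.06460502  1.2719056 ] [ 0.07870527 -0.00871174 -0.99685986]
side [506.55321471   0.         278.00008508] [0.44145341 1.03805196 0.83882255] [ 0.0323023  -0.81363698 -0.58047517]
```

View pics/top0.png

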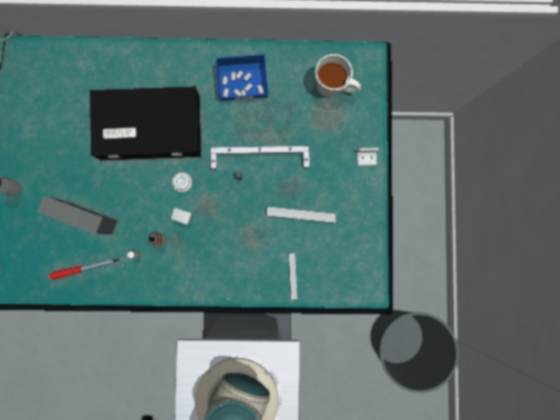

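View pics/side0.png

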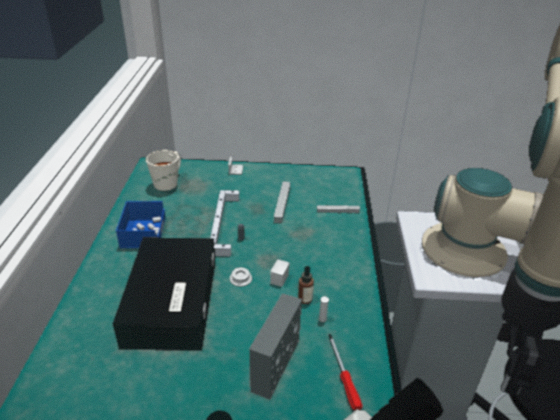

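Top view: the bay spans px (211–309, 148–165) and the post is at (238,175). The tube could be the bar at (301,215), about 68 px (≈180 mm), or the one at (293,276), about 46 px (≈120 mm). The first fits: it is larger, roughly parallel to the rail and in front of the bay. I'll confirm this in a crop and measure.

```bash
cat > h.py <<'E'
import cv2,numpy as np
from rig import readout,vision
def ray(n,uv,z):
    p=vision.camera_params(n);R=cv2.Rodrigues(np.array(p['rvec']))[0];C=-R.T@np.array(p['tvec']).ravel()
    K=np.array(p['intrinsics']);d=R.T@np.linalg.inv(K)@np.array([uv[0],uv[1],1.]);return (C+d*(z-C[2])/d[2])
def mask(im,box,vmin,smax=60):
    hsv=cv2.cvtColor(im,cv2.COLOR_BGR2HSV);m=((hsv[...,1]<smax)&(hsv[...,2]>vmin)).astype(np.uint8)
    k=np.zeros_like(m);x0,y0,x1,y1=box;k[y0:y1,x0:x1]=1;return m*k
def blobs(m,amin=8):
    cs=cv2.findContours(m,cv2.RETR_EXTERNAL,cv2.CHAIN_APPROX_NONE)[0]
    return [c for c in cs if cv2.contourArea(c)>amin]
E
python3 - <<'E'
from h import *
im=cv2.imread('pics/top0.png')
c=im[130:310,170:400];cv2.imwrite('pics/crop1.png',cv2.resize(c,None,fx=3.3,fy=3.3,interpolation=cv2.INTER_CUBIC))
hsv=cv2.cvtColor(im,cv2.COLOR_BGR2HSV);print(hsv[215,301],hsv[200,301],hsv[150,260],hsv[175,238])
for c in blobs(mask(im,(160,130,400,310),100,70)):
    r=cv2.minAreaRect(c);b=cv2.boxPoints(r);print(np.round(r[0],1),np.round(r[1],1),cv2.contourArea(c),[np.round(ray('top',q,.022)*1000).astype(int)[:2].tolist() for q in b])
E
```

```text
[ 99   9 205] [ 87 108 123] [105  17 175] [108  25 102]
[292.1 275.6] [47.3  8.3] 316.5 [[380, -123], [381, -144], [260, -152], [259, -131]]
[175.1 240.2] [6.6 9.8] 29.5 [[398, 179], [422, 171], [417, 155], [392, 162]]
[249.8 237.6] [25.6 16.3] 274.0 [[440, 5], [455, -35], [393, -59], [378, -19]]
[181.1 215.9] [20.9 13.6] 249.0 [[462, 184], [496, 174], [479, 122], [445, 132]]
[300.9 214.1] [70.3 13.1] 681.0 [[466, -67], [500, -68], [493, -252], [458, -250]]
[206. 204.] [18. 18.] 230.0 [[526, 113], [526, 66], [479, 65], [479, 112]]
[290.9 187.8] [ 9.4 10.7] 59.5 [[553, -114], [566, -140], [544, -151], [531, -126]]
[182.  181.5] [21. 20.] 324.5 [[588, 180], [589, 127], [533, 126], [533, 178]]
[174. 161.] [4. 8.] 21.5 [[620, 186], [620, 165], [610, 165], [609, 186]]
[368.  156.5] [19. 22.] 362.5 [[659, -306], [660, -365], [609, -365], [608, -306]]
[285.5 134. ] [6. 3.] 15.0 [[699, -113], [699, -121], [683, -121], [683, -113]]
[395.5 219.5] [179.   7.] 1138.0 [[706, -400], [706, -418], [238, -414], [237, -396]]
[259.  149.1] [ 37.9 100.1] 1253.0 [[695, 86], [705, -178], [604, -181], [594, 82]]
```

View pics/crop1.png

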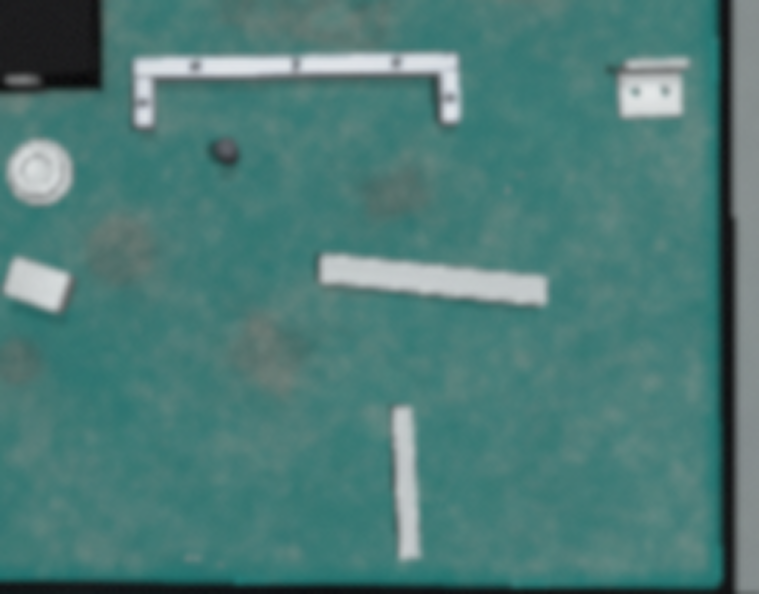

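The crop confirms it: the larger tube is at crop (433,280), with the bay, post (225,152) and the smaller bar (407,480) also clear.

Run:
```python
from h import *
f=lambda x,y:((x+.5)/3.3-.5+170,(y+.5)/3.3-.5+130)
def P(n,pts,z):
    for q in pts: print(n,q,np.round(ray('top',f(*q),z)*1000,1)[:2])
P('tube',[(320,254),(320,284),(548,276),(546,306)],.022)
P('bay outer/inner',[(134,58),(457,54),(154,77),(438,74)],.028)
P('stop front',[(134,128),(154,128),(442,123),(461,123)],.028)
P('post top',[(224,147)],.045);P('post foot',[(226,158)],.0)
im=cv2.imread('pics/top0.png')
for v in(150,165):
  for box in((260,200,345,230),(205,140,315,170)):
    for c in blobs(mask(im,box,v,45),60):
      r=cv2.minAreaRect(c);b=cv2.boxPoints(r);print(v,np.round(r[0],1),np.round(r[1],1),[np.round(ray('top',q,.022 if box[0]==260 else .028)*1000).astype(int)[:2].tolist() for q in b])
```

```text
tube (320, 254) [497.7 -69.6]
tube (320, 284) [473.9 -69.9]
tube (548, 276) [ 482.6 -250.4]
tube (546, 306) [ 458.8 -248.9]
bay outer/inner (134, 58) [651.5  80.3]
bay outer/inner (457, 54) [ 658.5 -176.6]
bay outer/inner (154, 77) [636.5  64.1]
bay outer/inner (438, 74) [ 642.2 -161.6]
stop front (134, 128) [595.3  79. ]
stop front (154, 128) [595.6  63.2]
stop front (442, 123) [ 602.8 -165.1]
stop front (461, 123) [ 603.  -180.2]
post top (224, 147) [578.7   6.5]
post foot (226, 158) [576.4   7.4]
150 [301.  214.1] [69.  9.] [[476, -69], [499, -71], [483, -251], [459, -248]]
150 [259.5 156.3] [20.5 98.9] [[653, 81], [660, -178], [606, -179], [599, 79]]
165 [300.6 214.1] [67.8  8.6] [[476, -70], [499, -72], [483, -248], [460, -246]]
165 [234.5 157. ] [20. 47.] [[652, 78], [654, -45], [601, -46], [599, 77]]
165 [284.5 156. ] [20. 49.] [[657, -50], [659, -179], [605, -179], [604, -51]]
```

```bash
cat >> h.py <<'E'
O=np.array([639.4,-48.8]);YAW=0.025   # bay origin (mm), bay yaw
def tobay(p): 
    d=np.asarray(p)[:2]-O;c,s=np.cos(YAW),np.sin(YAW);return np.array([c*d[0]+s*d[1],-s*d[0]+c*d[1]])
def tool():
    from scipy.spatial.transform import Rotation as Ro
    s=readout.get_state();q=s['ee_rot'];R=Ro.from_quat([q[1],q[2],q[3],q[0]]).as_matrix();p=s['position']*1000
    y=R[:2,1];th=np.arctan2(y[0],y[1])+YAW
    return s,R,p,th
def goto(xb,yb,z,th):
    from scipy.spatial.transform import Rotation as Ro
    s,R,p,t=tool();c,n=np.cos(YAW),np.sin(YAW)
    w=np.array([*(O+[c*xb-n*yb,n*xb+c*yb]),z]);a=th-YAW
    Rt=np.array([[-np.cos(a),np.sin(a),0],[np.sin(a),np.cos(a),0],[0,0,-1]])
    print('t',s['clock'],'now bay',tobay(p).round(1),p[2].round(1),'th',round(t,3),'F',np.round(s['contact_force'],1),'w',round(s['width'],4))
    print('shift',(R.T@(w-p)).round(1),'turn units',(Ro.from_matrix(R.T@Rt).as_rotvec()*180/np.pi/6).round(2))
E
python3 -c "
from h import *
goto(-209,-102,230,.109);goto(-209,-102,60,.109)"
```

```text
t 0.1 now bay [-493.8  620.9] 230.5 th 0.254 F [0.6 0.2 0.7] w 0.0858
shift [-457.2 -628.2    1.5] turn units [-0.02 -0.   -1.38]
t 0.1 now bay [-493.8  620.9] 230.5 th 0.254 F [0.6 0.2 0.7] w 0.0858
shift [-457.2 -628.   171.5] turn units [-0.02 -0.   -1.38]
```

```bash
python3 -m handwheel '[[[-28.6,-39.3,0],[0,0,0],-1],[[-28.6,-39.3,0],[0,0,0],-1],[[-28.6,-39.3,0],[0,0,0],-1],[[-28.6,-39.3,0],[0,0,0],-1],[[-28.6,-39.3,0],[0,0,0],-1],[[-28.6,-39.3,0],[0,0,0],-1],[[-28.6,-39.3,0],[0,0,0],-1],[[-28.6,-39.3,0],[0,0,0],-1],[[-28.6,-39.3,0],[0,0,0],-1],[[-28.6,-39.3,0],[0,0,0],-1],[[-28.6,-39.3,0],[0,0,0],-1],[[-28.6,-39.3,0],[0,0,0],-1],[[-28.6,-39.3,0],[0,0,0],-1],[[-28.6,-39.3,0],[0,0,0],-1],[[-28.6,-39.3,0],[0,0,0],-1],[[-28.6,-39.3,0],[0,0,0],-1],[[0,0,30],[0,0,-0.7],-1],[[0,0,30],[0,0,-0.68],-1],[[0,0,40],[0,0,0],-1],[[0,0,0],[0,0,0],-1]]'; python3 -c "
from h import *
goto(-209,-102,15,.109)"
```

```text
clock: 2.6
position: [0.4309, -0.1548, 0.1287]
ee_rot: [-0.003, 0.042, 0.999, 0.002]
contact_force: [-0.6, 0.5, -1.1]
width: 0.0855
gripper_force: 0.0
t 2.6 now bay [-211.1 -100.8] 128.7 th 0.109 F [-0.6  0.5 -1.1] w 0.0855
shift [ -3.   -1.3 113.7] turn units [ 0.03 -0.07 -0.  ]
```

```bash
python3 -m handwheel '[[[0,0,30],[0,0,0],-1],[[0,0,30],[0,0,0],-1],[[0,0,30],[0,0,0],-1],[[0,0,20],[0,0,0],-1],[[0,0,6],[0,0,0],-1],[[0,0,4],[0,0,0],-1],[[0,0,0],[0,0,0],-1]]'; python3 -c "
from h import *
goto(-209,-102,5,.109)
im=vision.get_image('side');cv2.imwrite('pics/s1.png',cv2.resize(im[140:290,200:400],None,fx=4,fy=4,interpolation=cv2.INTER_CUBIC))"
```

```text
clock: 3.48
position: [0.4342, -0.1565, 0.012]
ee_rot: [0.001, 0.042, 0.999, -0.0]
contact_force: [0.1, 0.4, 0.8]
width: 0.0852
gripper_force: 0.0
t 3.475 now bay [-207.9 -102.5] 12.0 th 0.109 F [0.1 0.4 0.8] w 0.0852
shift [1.2 0.4 7. ] turn units [-0.01  0.01 -0.  ]
```

View pics/s1.png

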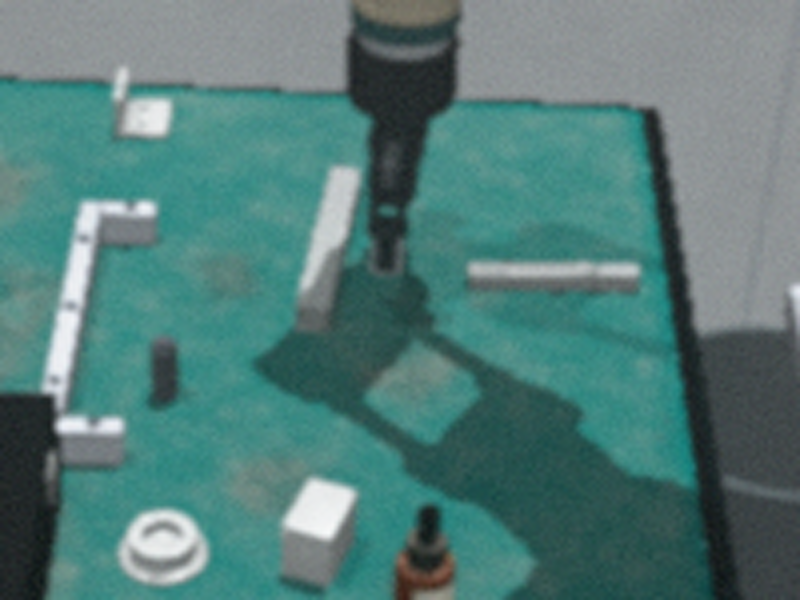

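The picture shows the open finger tip at crop (388,272), just in front of the tube, with nothing else close.

```bash
python3 -c "
from h import *
for z in(0.005,.012,.018,.025): print(z,ray('side',(200+388/4,140+274/4),z)[:2].round(4))"
```

```text
0.005 [ 0.434  -0.1343]
0.012 [ 0.4341 -0.1245]
0.018 [ 0.4342 -0.1161]
0.025 [ 0.4342 -0.1062]
```

```bash
python3 -m handwheel '[[[0,0,6],[0,0,0],-1],[[0,0,5],[0,0,0],-1],[[0,0,3],[0,0,0],-1],[[0,0,0],[0,0,0],-1]]'; python3 -c "
from h import *
goto(-98,-110,-3,.27);print(readout.get_state()['contact_force'])"
```

```text
clock: 4.03
position: [0.4332, -0.156, -0.0031]
ee_rot: [-0.0, 0.042, 0.999, 0.0]
contact_force: [-0.0, -0.2, -0.4]
width: 0.0853
gripper_force: 0.0
t 4.025 now bay [-208.8 -102. ] -3.1 th 0.109 F [-0.  -0.2 -0.4] w 0.0853
shift [-111.     4.1   -0.2] turn units [ 0.   -0.01  1.53]
[-0.03234336 -0.21256037 -0.39018051]
```

```bash
python3 -m handwheel '[[[-6,0,0],[0,0,0],-1],[[-6,0,0],[0,0,0],-1],[[-6,0,0],[0,0,0],-1],[[-5,0,0],[0,0,0],-1],[[-5,0,0],[0,0,0],-1],[[-5,0,0],[0,0,0.1],-1],[[-5,0,0],[0,0,0.1],-1],[[-5,0,0],[0,0,0.1],-1],[[-5,0,0],[0,0,0.1],-1],[[-5,0,0],[0,0,0.1],-1],[[-5,0,0],[0,0,0.1],-1],[[-5,0,0],[0,0,0.1],-1],[[-5,0,0],[0,0,0.1],-1],[[-5,0,0],[0,0,0.1],-1],[[-5,0,0],[0,0,0.1],-1],[[-5,0,0],[0,0,0.1],-1],[[-5,0,0],[0,0,0.1],-1]]'
cat >> h.py <<'E'
def tube(n='top',box=None,v=150,save=None):
    im=vision.get_image(n)
    if save: cv2.imwrite(save,cv2.resize(im[130:250,170:370],None,fx=4,fy=4,interpolation=cv2.INTER_CUBIC))
    for c in blobs(mask(im,box or (215,168,345,235),v,45),30):
        b=[tobay(ray(n,q,.022)*1000).round().tolist() for q in cv2.boxPoints(cv2.minAreaRect(c))];print(cv2.contourArea(c),b)
E
python3 -c "
from h import *
goto(-102,-118,-3,.27);tube(save='pics/t2.png')"
```

```text
clock: 6.15
position: [0.5211, -0.167, -0.0027]
ee_rot: [-0.0, 0.105, 0.994, 0.0]
contact_force: [-1.9, 0.4, -0.1]
width: 0.0855
gripper_force: 0.8
t 6.15 now bay [-121.2 -115.2] -2.7 th 0.236 F [-1.9  0.4 -0.1] w 0.0855
shift [-19.4   1.8   0.3] turn units [ 0.   -0.    0.33]
234.0 [[-213.0, 2.0], [-158.0, -26.0], [-184.0, -76.0], [-238.0, -48.0]]
53.5 [[-209.0, -176.0], [-144.0, -199.0], [-147.0, -206.0], [-212.0, -183.0]]
50.0 [[-123.0, -203.0], [-84.0, -219.0], [-90.0, -234.0], [-129.0, -217.0]]
62.0 [[-143.0, -43.0], [-82.0, -75.0], [-86.0, -82.0], [-147.0, -51.0]]
966.0 [[-81.0, -94.0], [-12.0, -129.0], [-60.0, -226.0], [-129.0, -191.0]]
53.0 [[-60.0, -78.0], [-34.0, -92.0], [-42.0, -107.0], [-68.0, -94.0]]
```

View pics/t2.png

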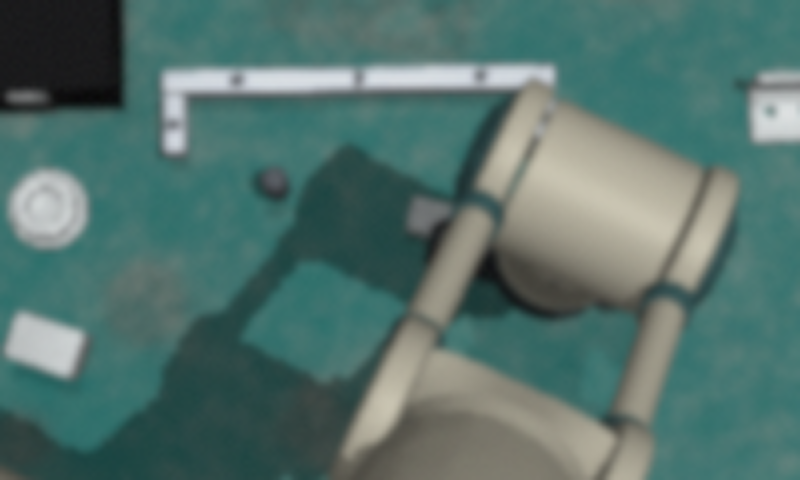

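The picture shows the tube's left end at crop (405–408, 200–232), in shadow. The arm hides the rest, and the post at (272,182) is untouched.

```bash
python3 -m handwheel '[[[-5,0,0],[0,0,0.1],-1],[[-5,0,0],[0,0,0.1],-1],[[-5,0,0],[0,0,0.1],-1],[[-4,0,0],[0,0,0.1],-1],[[0,0,0],[0,0,0],-1],[[10,0,0],[0,0,0],-1],[[25,0,0],[0,0,0],-1],[[15,0,-30],[0,0,0],-1],[[0,0,-40],[0,0,0],-1],[[0,-50,-20],[0,0,0],0],[[0,-50,0],[0,0,0],1],[[0,-50,0],[0,0,0],1],[[40,-10,0],[0,0,0],1],[[40,0,0],[0,0,0],1],[[0,0,0],[0,0,0],1]]'; python3 -c "
from h import *
for q in((408,200),(405,232)): print(tobay(ray('top',(q[0]/4+170-.4,q[1]/4+130-.4),.022)*1000))
goto(-102,-118,-3,.27);tube(v=120,save='pics/t3.png')"
```

```text
clock: 8.07
position: [0.3702, -0.2921, 0.087]
ee_rot: [-0.001, 0.127, 0.992, 0.001]
contact_force: [0.3, 0.3, 0.4]
width: -0.0
gripper_force: 0.0
[-71.18225136 -31.18534326]
[-92.29211133 -28.94935759]
t 8.075 now bay [-275.2 -236.5] 87.0 th 0.279 F [0.3 0.3 0.4] w -0.0
shift [-134.1  161.5   89.9] turn units [ 0.01 -0.02 -0.09]
590.0 [[-69.0, -34.0], [-44.0, -41.0], [-95.0, -216.0], [-120.0, -209.0]]
```

View pics/t3.png

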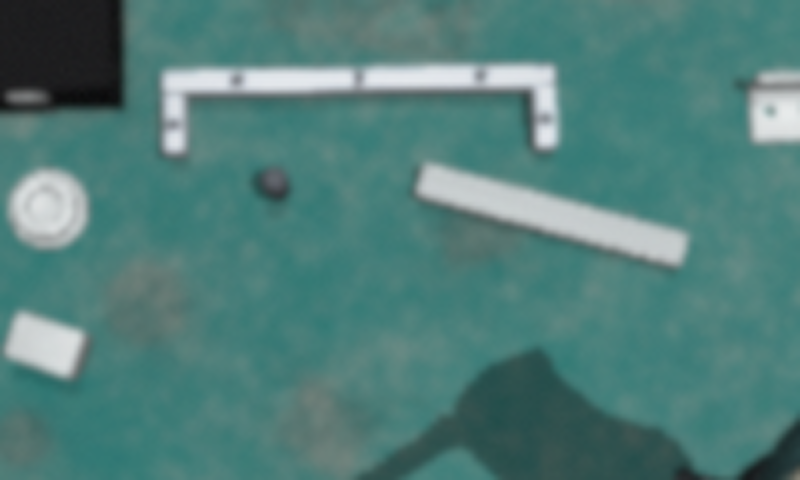

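The picture shows the tube clear of everything at crop (415–690, 163–268), pointing into the gap behind the post (272,182). Its line clears the post by about 10 mm. Next I push on its right end face with shut fingers.

```bash
python3 -c "
from h import *
goto(-118.5,-250.5,9,.283)"
```

```text
t 8.125 now bay [-273.  -237.9] 87.5 th 0.278 F [-0.3  0.2 -0. ] w -0.0
shift [-151.9   30.4   78.6] turn units [-0.    0.01  0.04]
```

```bash
python3 -m handwheel '[[[-38,7.6,0],[0,0,0],1],[[-38,7.6,0],[0,0,0],1],[[-38,7.6,0],[0,0,0],1],[[-38,7.6,0],[0,0,0.05],1],[[0,0,30],[0,0,0],1],[[0,0,30],[0,0,0],1],[[0,0,14],[0,0,0],1],[[0,0,4.5],[0,0,0],1],[[0,0,0],[0,0,0],1]]'; python3 -c "
from h import *
goto(-118.5,-250.5,9,.283);goto(-74.5,-99.3,9,.283)"
```

```text
clock: 9.25
position: [0.529, -0.3026, 0.0093]
ee_rot: [0.001, 0.128, 0.992, -0.0]
contact_force: [0.3, -0.3, -0.3]
width: -0.0001
gripper_force: 0.0
t 9.25 now bay [-116.8 -251. ] 9.3 th 0.282 F [ 0.3 -0.3 -0.3] w -0.0001
shift [ 1.8 -0.   0.3] turn units [-0.    0.01  0.01]
t 9.25 now bay [-116.8 -251. ] 9.3 th 0.282 F [ 0.3 -0.3 -0.3] w -0.0001
shift [  1.6 157.4   0.2] turn units [-0.    0.01  0.01]
```

Correct 1.7 mm sideways, then push about 85 mm and look.

```bash
python3 -m handwheel '[[[1.7,3,0],[0,0,0],1],[[0,5,0],[0,0,0],1],[[0,5,0],[0,0,0],1],[[0,5,0],[0,0,0],1],[[0,5,0],[0,0,0],1],[[0,5,0],[0,0,0],1],[[0,5,0],[0,0,0],1],[[0,5,0],[0,0,0],1],[[0,5,0],[0,0,0],1],[[0,5,0],[0,0,0],1],[[0,5,0],[0,0,0],1],[[0,5,0],[0,0,0],1],[[0,5,0],[0,0,0],1],[[0,5,0],[0,0,0],1],[[0,5,0],[0,0,0],1],[[0,5,0],[0,0,0],1],[[0,0,0],[0,0,0],1]]'; python3 -c "
from h import *
goto(-74.5,-99.3,9,.283);tube(v=120,save='pics/t4.png')"
```

```text
clock: 11.38
position: [0.5466, -0.2255, 0.0087]
ee_rot: [-0.0, 0.128, 0.992, 0.0]
contact_force: [-0.2, 0.7, 0.7]
width: -0.0002
gripper_force: 0.0
t 11.375 now bay [ -97.2 -174.3] 8.7 th 0.282 F [-0.2  0.7  0.7] w -0.0002
shift [-1.  78.4 -0.2] turn units [ 0.01 -0.    0.01]
1047.0 [[-201.0, -63.0], [-110.0, -83.0], [-144.0, -235.0], [-234.0, -214.0]]
135.0 [[-42.0, -180.0], [-42.0, -222.0], [-77.0, -221.0], [-77.0, -179.0]]
212.5 [[-107.0, -113.0], [-36.0, -153.0], [-46.0, -172.0], [-118.0, -132.0]]
73.5 [[-40.0, 15.0], [-40.0, -22.0], [-59.0, -22.0], [-59.0, 15.0]]
```

View pics/t4.png

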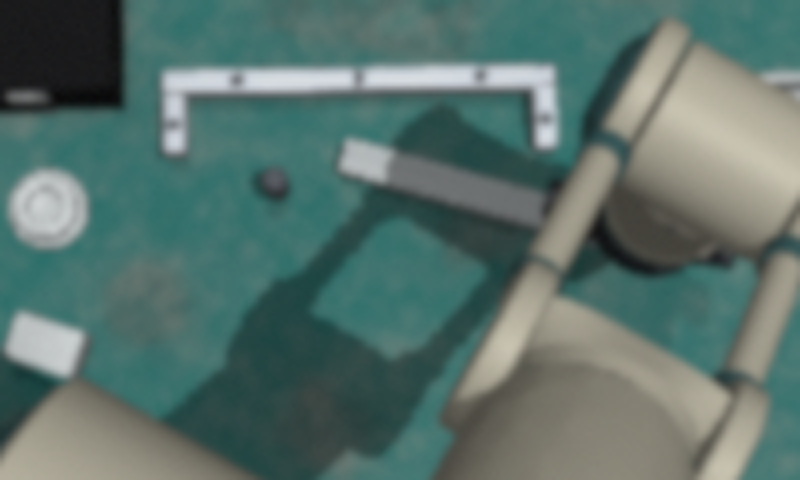

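The tube is moving straight. Its left end is at crop (342,156), short of the post and centred on the gap.

```bash
python3 -m handwheel '[[[0,5,0],[0,0,0],1],[[0,5,0],[0,0,0],1],[[0,5,0],[0,0,0],1],[[0,5,0],[0,0,0],1],[[0,5,0],[0,0,0],1],[[0,5,0],[0,0,0],1],[[0,5,0],[0,0,0],1],[[0,5,0],[0,0,0],1],[[0,5,0],[0,0,0],1],[[0,0,0],[0,0,0],1]]'; python3 -c "
from h import *
for q in((347,138),(338,174)): print(tobay(ray('top',(q[0]/4+170-.4,q[1]/4+130-.4),.022)*1000))
goto(-74.5,-99.3,9,.283);tube(v=120,save='pics/t5.png')"
```

```text
clock: 12.68
position: [0.5581, -0.1821, 0.0088]
ee_rot: [0.0, 0.128, 0.992, 0.0]
contact_force: [-0.3, -0.6, 0.3]
width: 0.0004
gripper_force: 0.0
[-29.6522788    8.41437989]
[-53.47266515  14.56864428]
t 12.675 now bay [ -84.6 -131.2] 8.8 th 0.282 F [-0.3 -0.6  0.3] w 0.0004
shift [-0.8 33.5 -0.2] turn units [ 0.01 -0.    0.01]
1444.0 [[-191.0, -5.0], [-103.0, -48.0], [-187.0, -216.0], [-274.0, -171.0]]
176.5 [[-165.0, -187.0], [-89.0, -217.0], [-97.0, -239.0], [-174.0, -209.0]]
302.5 [[-41.0, -122.0], [-42.0, -222.0], [-80.0, -221.0], [-79.0, -121.0]]
182.5 [[-97.0, -55.0], [-32.0, -89.0], [-42.0, -107.0], [-107.0, -74.0]]
```

View pics/t5.png

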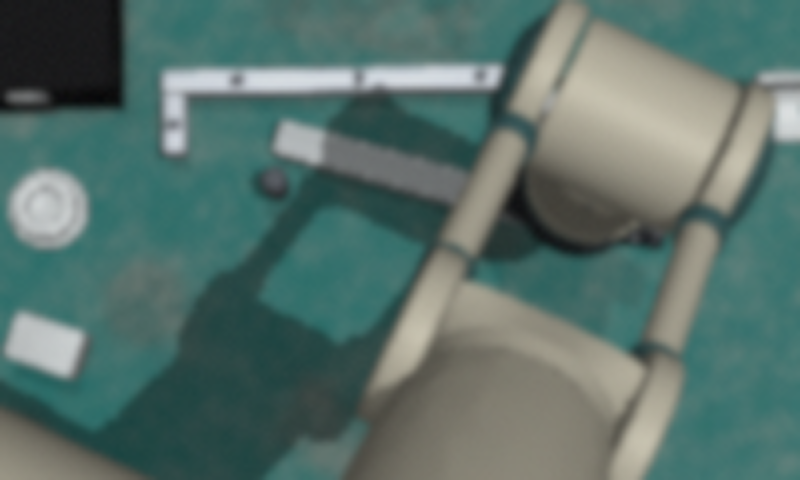

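The left end is at crop (278,138), entering behind the post with clearance on both sides. It needs about 40 mm more.

```bash
python3 -m handwheel '[[[0,5,0],[0,0,0],1],[[0,5,0],[0,0,0],1],[[0,5,0],[0,0,0],1],[[0,5,0],[0,0,0],1],[[0,5,0],[0,0,0],1],[[0,5,0],[0,0,0],1],[[0,5,0],[0,0,0],1],[[0,4,0],[0,0,0],1],[[0,0,0],[0,0,0],1],[[0,-12,0],[0,0,0],1],[[0,-20,0],[0,0,0],1],[[0,-5,-30],[0,0,0],1],[[0,0,-40],[0,0,0],0],[[62,0,0],[0,0,0],-1],[[62,0,0],[0,0,0],-1],[[62,0,0],[0,0,0],-1],[[0,0,0],[0,0,0],-1]]'; python3 -c "
from h import *
goto(-85,-20,-3,.0);tube(v=120,box=(205,154,310,200),save='pics/t6.png')"
```

```text
clock: 14.85
position: [0.3715, -0.1313, 0.0778]
ee_rot: [-0.004, 0.129, 0.992, 0.001]
contact_force: [0.5, -0.5, -0.4]
width: 0.0851
gripper_force: 0.0
t 14.85 now bay [-269.9  -75.7] 77.8 th 0.284 F [ 0.5 -0.5 -0.4] w 0.0851
shift [-162.4  105.2   79.8] turn units [ 0.03 -0.07 -2.71]
581.5 [[-28.0, 96.0], [-3.0, 89.0], [-57.0, -86.0], [-81.0, -78.0]]
64.5 [[-4.0, -115.0], [-4.0, -131.0], [-39.0, -130.0], [-39.0, -114.0]]
82.5 [[-1.0, 130.0], [-2.0, 112.0], [-39.0, 112.0], [-39.0, 130.0]]
```

View pics/t6.png

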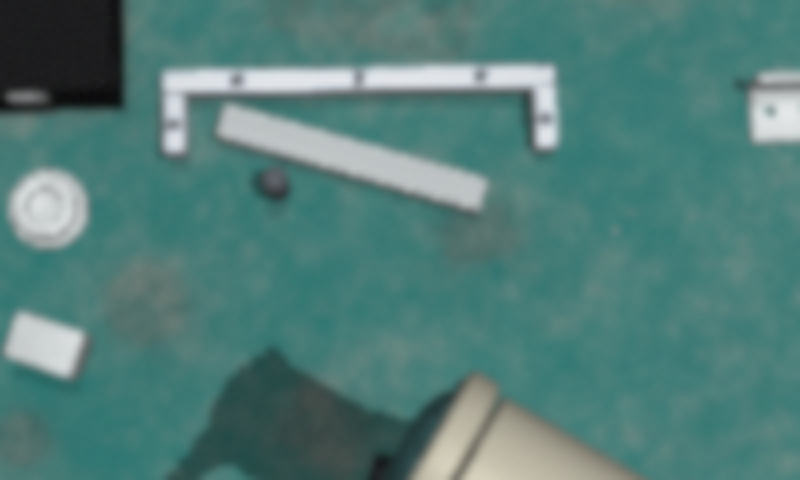

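The tube is angled in behind the post: left end at crop (220,120), right end at (480,195), and the post is clear. Now I swing the right end in using the open fingers square to the rail.

```bash
python3 -m handwheel '[[[-20,5,0],[0,0,-0.9],-1],[[-20,5,0],[0,0,-0.9],-1],[[-20,10,0],[0,0,-0.9],-1],[[-25,10,0],[0,0,0],-1],[[-25,10,0],[0,0,0],-1],[[0,0,0],[0,0,0],-1]]'; python3 -c "
from h import *
goto(-112,-25,-3,0)"
```

```text
clock: 15.65
position: [0.4934, -0.1033, 0.079]
ee_rot: [0.002, -0.013, 1.0, -0.001]
contact_force: [0.8, 0.4, 0.0]
width: 0.0854
gripper_force: 0.0
t 15.65 now bay [-147.3  -50.8] 79.0 th -0.002 F [0.8 0.4 0. ] w 0.0854
shift [-35.   25.8  82. ] turn units [-0.01  0.03  0.02]
```

```bash
python3 -m handwheel '[[[-35,26,0],[0,0,0],-1],[[0,0,30],[0,0,0],-1],[[0,0,30],[0,0,0],-1],[[0,0,14],[0,0,0],-1],[[0,0,8],[0,0,0],-1],[[-5,0,0],[0,0,0],-1],[[-5,0,0],[0,0,0],-1],[[-5,0,0],[0,0,0],-1],[[-5,0,0],[0,0,0],-1],[[-5,0,0],[0,0,0],-1],[[-5,0,0],[0,0,0],-1],[[-5,0,0],[0,0,0],-1],[[-5,0,0],[0,0,0],-1],[[-5,0,0],[0,0,0],-1],[[-5,0,0],[0,0,0],-1],[[0,0,0],[0,0,0],-1]]'; python3 -c "
from h import *
goto(-34,-25,-3,0);tube(v=120,box=(205,154,310,200),save='pics/t7.png')"
```

```text
clock: 17.65
position: [0.575, -0.0741, -0.0032]
ee_rot: [0.001, -0.013, 1.0, 0.0]
contact_force: [-1.0, -0.8, -0.1]
width: 0.0854
gripper_force: 0.0
t 17.65 now bay [-65.  -23.7] -3.2 th -0.001 F [-1.  -0.8 -0.1] w 0.0854
shift [-31.   -1.3  -0.1] turn units [0.   0.01 0.01]
127.0 [[-97.0, 112.0], [-98.0, 26.0], [-122.0, 26.0], [-121.0, 112.0]]
180.0 [[-122.0, -56.0], [-51.0, -72.0], [-56.0, -93.0], [-127.0, -77.0]]
206.0 [[-87.0, 88.0], [-13.0, 59.0], [-21.0, 38.0], [-96.0, 68.0]]
51.0 [[-4.0, -115.0], [-4.0, -131.0], [-39.0, -130.0], [-39.0, -114.0]]
692.0 [[-3.0, 30.0], [-4.0, -107.0], [-52.0, -106.0], [-50.0, 31.0]]
```

```bash
python3 -m handwheel '[[[-4,0,0],[0,0,0],-1],[[-4,0,0],[0,0,0],-1],[[-4,0,0],[0,0,0],-1],[[-4,0,0],[0,0,0],-1],[[-4,0,0],[0,0,0],-1],[[-4,0,0],[0,0,0],-1],[[-2,0,0],[0,0,0],-1],[[0,0,0],[0,0,0],-1]]'; python3 -c "
from h import *
goto(-34,-25,-3,0)"
```

```text
clock: 18.7
position: [0.6005, -0.0733, -0.0032]
ee_rot: [0.0, -0.013, 1.0, 0.0]
contact_force: [-1.2, -0.4, 0.6]
width: 0.0856
gripper_force: 0.7
t 18.7 now bay [-39.5 -23.5] -3.2 th -0.001 F [-1.2 -0.4  0.6] w 0.0856
shift [-5.5 -1.5 -0.2] turn units [0.   0.01 0.01]
```

```bash
python3 -m handwheel '[[[-2,0,0],[0,0,0],-1],[[-2,0,0],[0,0,0],-1],[[-1,0,0],[0,0,0],-1],[[0,0,0],[0,0,0],-1]]'; python3 -m handwheel '[[[-1,0,0],[0,0,0],-1],[[-1,0,0],[0,0,0],-1],[[0,0,0],[0,0,0],-1]]'; python3 -m handwheel '[[[-1,0,0],[0,0,0],-1],[[0,0,0],[0,0,0],-1]]'; python3 -c "
from h import *
goto(-34,-25,-3,0)"
```

```text
clock: 19.2
position: [0.6054, -0.0733, -0.0033]
ee_rot: [0.0, -0.013, 1.0, 0.0]
contact_force: [-2.2, -0.2, -0.6]
width: 0.0855
gripper_force: 0.8
clock: 19.58
position: [0.6074, -0.0733, -0.0032]
ee_rot: [0.0, -0.013, 1.0, 0.0]
contact_force: [-1.7, -0.7, 0.3]
width: 0.0851
gripper_force: 0.8
clock: 19.82
position: [0.6083, -0.0732, -0.0032]
ee_rot: [0.0, -0.013, 1.0, 0.0]
contact_force: [-0.9, -0.5, -0.3]
width: 0.0861
gripper_force: 0.9
t 19.825 now bay [-31.7 -23.6] -3.2 th -0.001 F [-0.9 -0.5 -0.3] w 0.0861
shift [ 2.3 -1.4 -0.2] turn units [0.   0.   0.01]
```

```bash
for i in 1 2 3; do python3 -m handwheel '[[[-1,0,0],[0,0,0],-1],[[0,0,0],[0,0,0],-1]]' | grep -E 'pos|cont'; done
```

```text
position: [0.6091, -0.0732, -0.0032]
contact_force: [-2.9, -0.7, 1.0]
position: [0.6094, -0.0733, -0.0033]
contact_force: [-3.6, -1.5, 2.7]
position: [0.6094, -0.0733, -0.0033]
contact_force: [-6.8, -1.2, 4.0]
```

```bash
for i in 1 2 3; do python3 -m handwheel '[[[-1.5,0,0],[0,0,0],-1],[[0,0,0],[0,0,0],-1],[[0,0,0],[0,0,0],-1]]' | grep -E 'pos|cont|rot'; done
```

```text
position: [0.6094, -0.0732, -0.0033]
ee_rot: [-0.003, -0.014, 1.0, 0.0]
contact_force: [-9.2, -2.1, 5.1]
position: [0.6094, -0.0732, -0.0033]
ee_rot: [-0.005, -0.014, 1.0, 0.0]
contact_force: [-12.1, -2.8, 8.4]
position: [0.6095, -0.0732, -0.0033]
ee_rot: [-0.006, -0.014, 1.0, 0.0]
contact_force: [-14.7, -3.7, 10.7]
```

```bash
python3 -m handwheel '[[[7,0,0],[0,0,0],-1],[[15,0,0],[0,0,0],-1],[[30,0,0],[0,0,0],-1],[[20,0,-30],[0,0,0],-1],[[40,0,-40],[0,0,0],-1],[[60,0,0],[0,0,0],-1],[[60,0,0],[0,0,0],-1],[[0,0,0],[0,0,0],-1]]'|grep -E 'clock|pos|cont'; python3 -c "
from h import *
tube(v=120,box=(217,154,302,200),save='pics/t8.png')
im=vision.get_image('side');c=im[150:290,170:330];a=cv2.imread('pics/t8.png');c=cv2.resize(c,(640,560),interpolation=cv2.INTER_CUBIC);a=a[40:240,120:600]
a=cv2.resize(a,None,fx=4/3,fy=4/3,interpolation=cv2.INTER_CUBIC);cv2.imwrite('pics/f8.png',np.vstack([a[:250],c[100:440]]))"
```

```text
clock: 22.7
position: [0.3778, -0.0772, 0.0663]
contact_force: [0.4, 0.2, 0.8]
455.0 [[-2.0, 99.0], [-4.0, -81.0], [-25.0, -80.0], [-23.0, 99.0]]
```

View pics/f8.png

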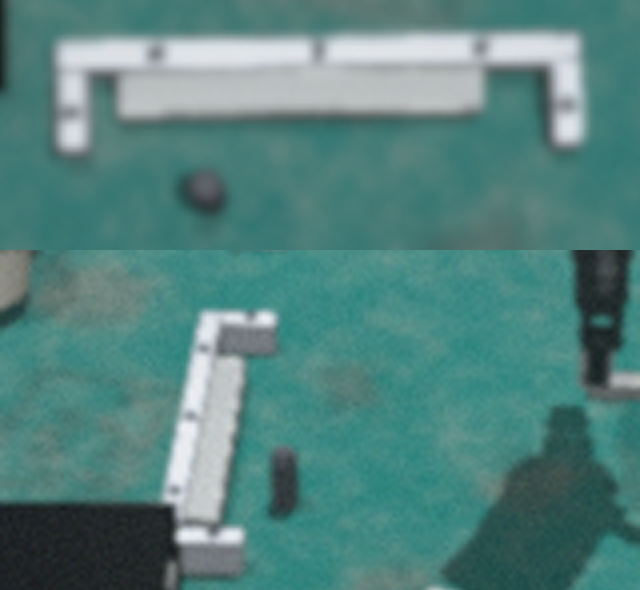

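The tube lies between the stops along the rail. The front edge measures about 0.01 rad off, so I check that properly with edge fits.

Run:
```python
from h import *
g=np.mean([cv2.cvtColor(vision.get_image('top'),cv2.COLOR_BGR2HSV)[...,1].astype(float) for _ in range(6)],0)
def edge(cols,r0,r1,z,sgn):
    P=[]
    for c in cols:
        col=np.diff(g[r0:r1,c])*sgn; w=np.clip(col,0,None); k=w.argmax(); s=slice(max(k-2,0),k+3)
        r=r0+.5+(np.arange(len(w))[s]*w[s]).sum()/w[s].sum(); P.append(tobay(ray('top',(c,r),z)*1000))
    P=np.array(P);f=np.polyfit(P[:,1],P[:,0],1);e=P[:,0]-np.polyval(f,P[:,1]);print(f.round(4),'rms',e.std().round(2))
edge(range(226,292),153,166,.022,1)      # tube front edge
edge(range(215,306),142,152,.028,-1)     # rail back edge
im=cv2.cvtColor(vision.get_image('top'),cv2.COLOR_BGR2HSV)
for c in(226,232,245,260,275,285,289): print(c,im[145:164,c,2])
```

```text
[-1.60000e-02 -2.33969e+01] rms 2.32
[-4.8000e-03  1.8209e+01] rms 0.56
226 [123 141 181 213 221 221 219 199 177 183 190 192 193 196 196 192 166 125
 107]
232 [125 143 183 218 226 227 223 204 180 184 190 191 194 194 190 173 139 109
 106]
245 [125 144 187 221 231 232 226 207 187 187 191 192 194 194 188 168 131 107
 107]
260 [125 141 160 166 167 177 185 188 195 194 192 193 194 193 185 158 116 100
 107]
275 [142 174 211 227 232 227 204 178 180 188 190 191 192 193 188 163 124 106
 112]
285 [140 182 219 229 230 225 201 174 179 189 191 192 192 193 189 165 125 108
 114]
289 [134 161 172 159 161 180 183 170 176 183 184 185 186 181 166 140 118 114
 119]
```

Run:
```python
from h import *
g=np.mean([cv2.cvtColor(vision.get_image('top'),cv2.COLOR_BGR2HSV)[...,2].astype(float) for _ in range(10)],0)
def cross(c,r0,r1,lev,up):
    v=g[r0:r1,c]
    for i in range(len(v)-1):
        a,b=v[i],v[i+1]
        if (a<lev<=b if up else a>=lev>b): return r0+i+(lev-a)/(b-a)
    return np.nan
A=[]
for c in range(229,288):
    t=cross(c,156,166,150,False);b=cross(c,142,150,170,True);f=cross(c,148,155,205,False)
    if not np.isnan([t,b,f]).any(): A.append([c,*(tobay(ray('top',(c,r),z)*1000)[0] for r,z in((t,.022),(b,.028),(f,.028))),tobay(ray('top',(c,t),.022)*1000)[1],g[150:156,c].min()])
A=np.array(A)
for n,j in(('tube front',1),('rail back',2),('rail front',3)):
    f=np.polyfit(A[:,4],A[:,j],1);r=A[:,j]-np.polyval(f,A[:,4]);k=abs(r)<1.5*r.std();f=np.polyfit(A[k,4],A[k,j],1);print(n,f.round(4),r.std().round(2))
print(A[::6,[4,1,2,3,5]].round(1))
```

```text
tube front [ 4.40000e-03 -1.99558e+01] 0.48
rail back [-1.09000e-02  1.65378e+01] 0.37
rail front [-0.0175  2.7866] 0.46
[[ 75.  -20.2  15.9   3.2 178.7]
 [ 59.2 -20.2  16.1   1.5 184.5]
 [ 43.4 -20.1  16.1   1.3 187. ]
 [ 27.7 -19.5  15.7   2.4 186.2]
 [ 11.9 -19.1  16.    2.7 188. ]
 [-11.8 -19.4  16.9   3.1 188.6]
 [-27.6 -19.8  16.6   3.5 176.8]
 [-43.4 -20.4  17.4   3.5 179.2]
 [-59.2 -20.7  17.4   3.6 175.6]]
```

The right end may stand 1–2 mm off, because my square was about 0.01 rad out. A single-point press at mid-length with shut fingers will let it seat itself.

```bash
python3 -m handwheel '[[[0,0,-20],[0,0,0],1],[[0,0,0],[0,0,0],1],[[0,0,0],[0,0,0],1],[[0,0,0],[0,0,0],1]]'|tail -2; python3 -c "
from h import *
goto(-60,5,9,-.01)"
```

```text
width: 0.0123
gripper_force: 0.0
t 24.15 now bay [-256.9  -23.6] 86.2 th -0.001 F [1. 0. 0.] w 0.0123
shift [-197.    28.4   77. ] turn units [ 0.01 -0.01 -0.09]
```

```bash
python3 -m handwheel '[[[-49,7,0],[0,0,-0.1],1],[[-49,7,0],[0,0,0],1],[[-49,7,0],[0,0,0],1],[[-49,7,0],[0,0,0],1],[[0,0,30],[0,0,0],1],[[0,0,30],[0,0,0],1],[[0,0,13],[0,0,0],1],[[0,0,4],[0,0,0],1],[[-5,0,0],[0,0,0],1],[[-5,0,0],[0,0,0],1],[[-5,0,0],[0,0,0],1],[[-5,0,0],[0,0,0],1],[[-2,0,0],[0,0,0],1],[[-2,0,0],[0,0,0],1],[[0,0,0],[0,0,0],1]]'; python3 -c "
from h import *
goto(-33,5,9,-.01)"
```

```text
clock: 26.02
position: [0.6026, -0.0435, 0.0097]
ee_rot: [-0.0, -0.018, 1.0, 0.0]
contact_force: [-0.8, -0.1, -0.5]
width: -0.0
gripper_force: 0.0
t 26.025 now bay [-36.6   6.2] 9.7 th -0.011 F [-0.8 -0.1 -0.5] w -0.0
shift [-3.6 -1.2  0.7] turn units [ 0.   -0.    0.01]
```

```bash
for i in 1 2 3; do python3 -m handwheel '[[[-1.5,0,0],[0,0,0],1],[[-1.5,0,0],[0,0,0],1],[[0,0,0],[0,0,0],1]]' | grep -E 'pos|cont'; done
```

```text
position: [0.6057, -0.0435, 0.0098]
contact_force: [0.1, 0.4, -0.0]
position: [0.6087, -0.0433, 0.0098]
contact_force: [-0.3, -0.0, 0.9]
position: [0.6087, -0.0433, 0.0096]
contact_force: [-6.1, -1.2, 4.8]
```

```bash
for i in 1 2 3; do python3 -m handwheel '[[[-1.5,0,0],[0,0,0],1],[[-1.5,0,0],[0,0,0],1],[[0,0,0],[0,0,0],1]]' | grep -E 'pos|cont'; done
python3 -m handwheel '[[[10,0,0],[0,0,0],1],[[20,0,0],[0,0,0],1],[[30,0,0],[0,0,0],1],[[20,0,-30],[0,0,0],1],[[40,0,-40],[0,0,0],1],[[60,0,0],[0,0,0],1],[[40,0,0],[0,0,0],1],[[0,0,0],[0,0,0],1]]'|grep -E 'clock|pos|cont'
python3 - <<'E'
from h import *
g=np.mean([cv2.cvtColor(vision.get_image('top'),cv2.COLOR_BGR2HSV)[...,2].astype(float) for _ in range(10)],0)
im=vision.get_image('top');cv2.imwrite('pics/fin.png',cv2.resize(im[135:195,195:325],None,fx=6,fy=6,interpolation=cv2.INTER_CUBIC))
def cross(c,r0,r1,lev,up):
    v=g[r0:r1,c]
    for i in range(len(v)-1):
        a,b=v[i],v[i+1]
        if (a<lev<=b if up else a>=lev>b): return r0+i+(lev-a)/(b-a)
    return np.nan
for c in range(229,288,6):
    t=cross(c,156,166,150,False);b=cross(c,142,150,170,True);f=lambda r,z:tobay(ray('top',(c,r),z)*1000)
    print(f(t,.022).round(1),f(b,.028)[0].round(1),(f(b,.028)-f(t,.022))[0].round(1))
E
```

```text
position: [0.6087, -0.0432, 0.0095]
contact_force: [-12.1, -2.6, 7.8]
position: [0.6087, -0.0432, 0.0095]
contact_force: [-16.3, -3.5, 13.2]
position: [0.6087, -0.0431, 0.0094]
contact_force: [-22.0, -4.6, 17.2]
clock: 29.28
position: [0.3978, -0.0502, 0.0798]
contact_force: [1.0, 0.4, 0.7]
[-21.3  80.3] nan nan
[-19.9  64.5] 15.9 35.9
[-20.2  48.7] 16.2 36.4
[-19.8  32.9] 15.9 35.7
[-19.1  17.1] 15.9 35.0
[-18.7   1.3] nan nan
[-19.6 -14.5] 16.9 36.5
[-19.8 -30.3] 16.6 36.4
[-20.  -46.1] 17.6 37.7
[-20.8 -61.9] 17.3 38.1
```

View pics/fin.png

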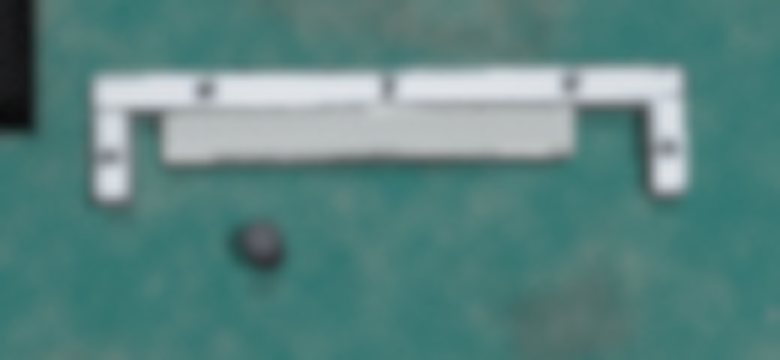

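The picture shows the tube tight to the rail, from crop (162,112) to (575,100), with no gap and clear of both stops. The 22 N mid-length press changed nothing, so the leftover slope is pixel aliasing and not a gap.

```bash
python3 -c "
from rig import manip
print(manip.sign_off())"
```

```text
the job is handed in; nothing more can be done
None
```

The tube lies between the end stops, against the back rail along its whole length as far as the camera shows; I handed the job in at about 29 s with the arm clear and no other objects touched.

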